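Pin the press arm, seat the thumbscrew, back off a quarter turn

ROBOT

A 7-joint arm with a two-finger parallel gripper is mounted at the origin on a cart in front of the work surface, level with it; the furniture and walls round the work are solid. World frame = base frame: x ahead of the robot, y to its left, z up, the work surface at z = 0. Lengths are in m, angles in rad, forces in N, time in s.
With the tool pointing down it reaches from about 0.425 to 0.875 m from the base axis. Payload 4.7 kg.
Tool frame: the origin (TCP) lies on the mounting face of the last link; the fingertips stand 182 mm ahead of it and the grasp point (between the pads) lies 164 mm ahead of it (ctrl.finger_overhang is the distance from the TCP to the fingertips, in m); z points along the fingers, y is the line along which they close (so a half turn about z gives the same grasp; the last joint's range is limited). The gripper opens to 87 mm and grips with 3 to 60 N. Pads are 19 mm wide; open, the fingers measure 117 mm over their backs; the gripper's body (75 mm by 190 mm) begins 51 mm behind the grasp point.
Start: joints at [-1.126, 0.321, -0.07, 1.45, 0.023, 1.371, -0.057], TCP at [0.271, 0.591, 0.405] pointing down, gripper open.
Joint ranges: [-2.86, 2.86], [-0.3, 2.09], [-1.38, 1.24], [0.06, 2.45], [-1.56, 4.7], [0.09, 2.05], [-2.69, 2.69]. Speed limits (rad/s): [2.57, 2.57, 3.14, 3.14, 3.14, 3.14, 3.14].

INTERFACE

Orientations are given as a rotation vector (axis times angle).
In Python, from bench import ctrl gives the robot as it stands.
- The arm moves only by the shell command python3 -m jog 'ROWS' [FORCE]. ROWS is a JSON object of lists of equal length, an entry for each row: "translation": the shift along the tool's x, y, z as a fraction of full scale, a list of three; "yaw": the turn about the tool's z as a fraction of full scale; "jaw": the closure, from 0 (fully open) to 1 (shut). In form: {"translation": [[dx, dy, dz], ...], "yaw": [yaw, ...], "jaw": [jaw, ...]}. A call has 1 to 8 rows; each row is the pose to reach, as a shift and turn from the pose commanded when the call began, along the tool's axes at that moment, turning the shorter way round; what a row does not reach only later rows make up. Full scale, the value 1, is 0.2 m for a shift and 180 degrees for a turn. A row lasts 1/8 s, in which the tool goes at most 62.5 mm and 10.7 degrees, less where a joint would pass 70% of its speed; a pose out of reach is approached as far as the arm can. A call with a number of a shift or a turn outside -1 to 1 is refused whole. A call with a gripper value outside its range is refused whole. The fingers move at their own pace and stop on an object; FORCE is the grip in N (left out, the last holds). Time passes only in rows, so rows that repeat a pose let the fingers close. It gives the time, the measured TCP pose, the force, the opening and the grip force at its end, in the units of the state.
- ctrl.get_state(): the state, without advancing time (a new reading comes with each control period).
- ctrl.get_image(name): name is "side" or "top"; returns a dict with "pixels" (420x560x3 uint8, blue, green, red), "fx", "fy", "cx", "cy" (pixels), "R" (3x3) and "t" (3): a world point X has camera coordinates R X + t. Camera axes: x right, y down, z forward; pixel columns grow to the right and rows downward; lengths in m; the calibration is good to about 2 mm. A picture is of the moment at which its call begins. There is no depth.
- ctrl.close_job(): hands the job in; it is judged then, once.
Trained networks look in a picture, given as the dict that the camera call returned (one of the last four; its "shot" number tells which), for a name from the list of things; names that differ only in an ending like _2 or _b are one class to them, and where a whole thing is asked for, a point or a joint stands for the part that bears it (a point fixed in the world has none). Each returns a list of dicts, best first, with "p" (0 to 1); they miss things now and then, are a little off and sometimes report something else, mostly with a low value. They report only what shows in the picture. A call takes as long as a camera call. They do not tell look-alikes from the thing itself.
- ctrl.silhouettes(label, picture): "region" (420x560 bool, what is visible of it) and "at" ([column, row] in pixels, amid what is visible of it).
The state is a dict: "time": time; "joint_positions": joint angles; "qd": joint speeds; "joint_torque": joint torques, N m; "position": TCP position; "tool_rot": TCP orientation; "ft_force": force on the tool from outside, world axes, zero at the start; "torque": the same for the moment, N m; "grip_width": opening from 0.0 (shut) to 1.0 (fully open); "grip_force": force on a finger pad.
Only numpy, scipy, OpenCV 4.12 (cv2) and the standard library are available. Lean on these libraries where they do the work, as an engineer would, in place of code of your own. Each camera call takes 0.05 s, during which the arm holds its last target. There are 200 camera calls.

TASK

Lock the sample press: take the steel retaining pin out of its grey block and push it fully home through the fork and the arm's tongue, and let go of it. Then turn the black-headed thumbscrew clockwise (seen from above) until it seats, back it off a quarter turn, and finish while still gripping the screw's head there. Leave the other things where they stand.

Things in the scene. Friction and masses are not known exactly. Their poses are not given: they have to be found in the camera images.
- press: The sample press, fixed: aluminium base plate 110 x 236 x 12 mm (x, y, z). Origin: centre of its underside, on the bench. A steel arm 32 mm wide lies along y (top 66 mm above the bench), pivoted on a post at y = +90 mm; its tongue lies in a fork at y = -90 mm, whose back stands at x = +18 to +36 mm, 76 mm high. Thumbscrew and, under it, a round cell at x = y = 0.
- fork_hole (a point): Centre of the mouth of the vertical pin hole, on the fork's top face, 76 mm above the bench, at x = 0, y = -90 mm of the press. The hole, 13 mm wide with a chamfered rim, goes through the fork's upper lug, the arm's tongue and the lower lug (34 mm in all), open below (30 mm to the base). Axes as the press.
- pin_grip (a point): The steel pin, at the place to take it: on its axis, 20 mm above the collar's underside. It stands upright: head 18 mm wide and 34 mm high, under it a collar 22 mm wide and 3 mm thick, then a shank 10 mm wide and 46 mm long with a tapered foot. Foot 66 mm below this point, head's top 17 mm above. z up the pin. 40 to 90 g. It starts in a hole of the grey block, collar on the block's top.
- pin_collar (a point): Underside of the pin's collar, on the pin's axis; it lies on the fork's top when the pin is fully home.
- pin_block: Grey plastic parking block for the pin, 56 x 56 x 52 mm, with two low screwed feet 17 mm wide on its y sides, fixed; origin at the centre of its underside. The pin stands in a 13 mm hole in its middle.
- screw_head: Black wing head of the thumbscrew: a flat upright bar 40 mm long (its x), 11 mm thick (its y), 32 mm high, on a vertical axis in the middle of the press. Origin: on the axis, 95.5 mm above the bench; the bar reaches from 8 mm below to 24 mm above it; grip its flat sides from above, about 8 mm above the origin. It turns with the screw and does not noticeably rise or sink.
- thumbscrew (a joint): Turn of the thumbscrew in rad: 0 when seated (a firm stop), growing as it is unscrewed (counter-clockwise from above, right-hand thread). It turns easily (0.04 N m) and stays where it is left. It starts 0.8 to 1.5 rad from its seat.
- swing_arm (a joint): Swing of the press arm in rad: 0 closed in the fork (a stop; as at the start), growing as the tongue swings out of the fork to the press's -x side. Stiff (0.3 N m), and tightening the screw pulls it that way until the pin holds it.
- vial_a: Bystander: small glass vial with white cap, 28 mm wide and 60 mm high, behind the press; origin at its underside.
- clock: Bystander: white timer, 58 x 64 x 18 mm, lying behind the grey block; origin at its underside.
- fitting: Bystander: brass pipe union, 16 x 60 x 14 mm, lying behind the press; origin at its underside.
Mind the look-alikes: they are no part of the job. What is shaped like the part that bears pin_grip but blue is not meant.

How it is judged:
On the way, in this order (a step that is already met when the one before it is completed fails the run):
1. the pin is fully home through fork and tongue, and let go (horizontal distance between pin_collar and fork_hole below 0.004 m and z of pin_collar in the frame of press between 0.072 and 0.08 m and angle between pin_grip's own z axis and vertical below 0.1 rad and contact force between the fingers and pin below 0.1 N), for 0.2 s.
2. the thumbscrew is turned until it seats (value of joint thumbscrew below 0.08 rad), for 0.2 s.
At the end, for the whole second after the job is handed in: The thumbscrew stands a quarter turn (1.57 rad, within 0.3 rad) off its seat, still, with the fingers gripping its head (over 2 N). The arm is closed (within 0.04 rad) and the pin is untouched, upright (within 0.1 rad) and fully home: collar within 4 mm of the fork's top and 4 mm of the hole's axis (all of step 1 and value of joint thumbscrew between 1.27 and 1.87 rad and velocity of joint thumbscrew between -0.1 and 0.1 rad/s and contact force between the fingers and screw_head above 2 N and value of joint swing_arm below 0.04 rad); the arm keeps its last pose, push and grip.
It fails at once if a bystander is shifted by more than 30 mm (distance of any of vial_a, clock, fitting from where it was at the start of the episode above 0.03 m).
It also fails if it takes over 48 s, if anything falls off the work surface, if the arm or the gripper's body presses on something with over 40 N, if the wrist force passes 120 N, or if a joint passes its speed limit or range.

## Working session

There is one attempt and no reset: what is moved stays moved. The work goes in short steps, Python scripts to look and compute and a shell command to move; the robot and the scene stay as the last step left them, time stands still between calls to the robot, and variables do not carry over. Pictures are saved under pics/ and viewed, at most 10 in all, crops included, and the job is handed in when it is done.

```bash
mkdir -p pics; ls; python3 - <<'E'
from bench import ctrl
import cv2,numpy as np
for n in("side","top"):
    im=ctrl.get_image(n); cv2.imwrite(f"pics/{n}0.png",im["pixels"])
    print(n,im["fx"],im["fy"],im["cx"],im["cy"],np.round(im["R"],4).tolist(),np.round(im["t"],4).tolist())
    for l in["press","pin_grip","pin_block","screw_head","swing_arm","vial_a","clock","fitting"]:
        for d in ctrl.silhouettes(l,im)[:3]:
            ys,xs=np.nonzero(d["region"]); print(l,round(d["p"],2),np.round(d["at"],1),len(xs),xs.min(),xs.max(),ys.min(),ys.max())
s=ctrl.get_state();print(s)
E
```

```text
pics
side 440.4667975668083 440.4667975668083 277.0981782239313 210.4902016510948 [[-0.8877, -0.4604, -0.008], [-0.2703, 0.535, -0.8005], [0.3728, -0.7084, -0.5993]] [0.4657, 0.2889, 0.571]
press 0.69 [263.2 289.4] 7480 205 312 216 350
pin_grip 0.75 [377.4 176. ] 233 374 384 164 193
pin_grip 0.7 [331.9 194.8] 260 328 338 179 214
pin_grip 0.45 [372.5 189.2] 200 365 377 183 202
pin_block 0.72 [258.1 265.4] 1805 228 287 233 313
pin_block 0.68 [262.9 247. ] 478 250 273 233 260
pin_block 0.66 [367.9 215.6] 1112 349 386 191 235
screw_head 0.91 [263.9 246.2] 383 251 273 234 257
screw_head 0.52 [369.4 196.6] 156 365 375 184 202
vial_a 0.82 [236.8 194.8] 342 230 243 181 208
vial_a 0.48 [262.6 247.5] 504 250 273 232 261
clock 0.73 [266.1 187.6] 528 249 278 177 199
fitting 0.62 [201.4 246.4] 200 187 217 242 249
top 461.7599598783613 461.7599598783613 289.86813687518713 209.94641046725275 [[0.0038, -0.9999, 0.0168], [-0.9879, -0.0063, -0.1551], [0.1552, -0.016, -0.9878]] [-0.1275, 0.6003, 0.9476]
press 0.77 [237.7 233.4] 5261 180 290 203 263
pin_grip 0.68 [405.7 275.2] 116 396 409 270 279
pin_bl
[... 277 characters left out ...]
75
{'time': 0.9, 'joint_positions': array([-1.12591971,  0.32095378, -0.07007896,  1.45049054,  0.02260266,
        1.37076995, -0.05691491]), 'qd': array([-0.00210463,  0.00149431,  0.00046266,  0.00124302,  0.00151152,
        0.00225629, -0.00062035]), 'joint_torque': array([-3.30996199e-04, -4.91096520e+01, -4.03074268e-01, -3.12776184e+01,
       -6.35639462e-02,  3.35459062e-02,  4.18334218e-05]), 'position': array([0.2714539 , 0.59061102, 0.40482116]), 'tool_rot': array([6.71447963e-01, 3.06891219e+00, 2.37389157e-04]), 'ft_force': array([-0.31932767, -0.64286252, -0.52700621]), 'torque': array([0.02478315, 0.01033465, 0.0353776 ]), 'grip_force': 0.0, 'grip_width': 1.0005017364161257}
```

View pics/side0.png

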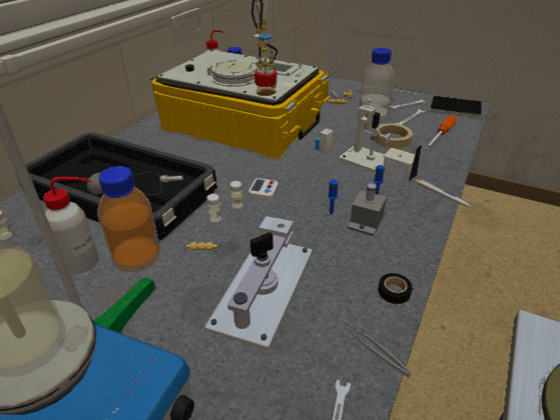

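View pics/top0.png

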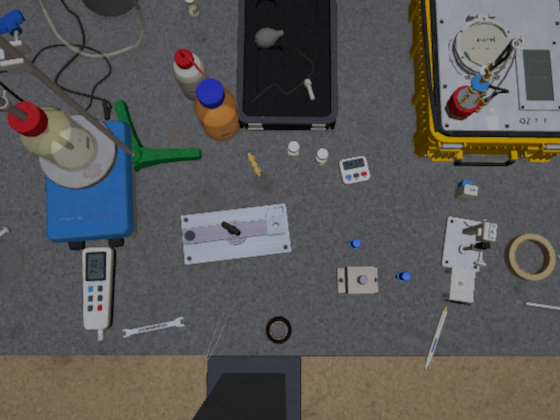

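The side view has three pin-like things: the steel pin in the grey block at (371,190), a blue one at (333,197) and a blue one at (378,178). In the top view these are (362,280), (355,243) and (404,276). I choose the steel one. The press has its fork at side (277,228) / top (275,218), with the screw head at side (262,245). I'll check with a close crop.

```bash
python3 - <<'E'
import cv2,numpy as np
a=cv2.imread("pics/top0.png")[195:305,172:422]
b=cv2.imread("pics/side0.png")
r=cv2.resize
A=r(a,None,fx=3.2,fy=3.2,interpolation=cv2.INTER_CUBIC)[:, :800]
B=r(b[210:345,200:320],(0,0),fx=1.8,fy=1.8,interpolation=cv2.INTER_CUBIC)
C=r(b[175:240,320:400],(0,0),fx=3.7,fy=3.7,interpolation=cv2.INTER_CUBIC)
o=np.zeros((600,800,3),np.uint8);o[:A.shape[0],:A.shape[1]]=A
o[355:355+B.shape[0],:B.shape[1]]=B[:245];o[355:355+C.shape[0],300:300+C.shape[1]]=C[:245]
cv2.imwrite("pics/c1.png",o)
E
```

```text
(no output)
```

View pics/c1.png

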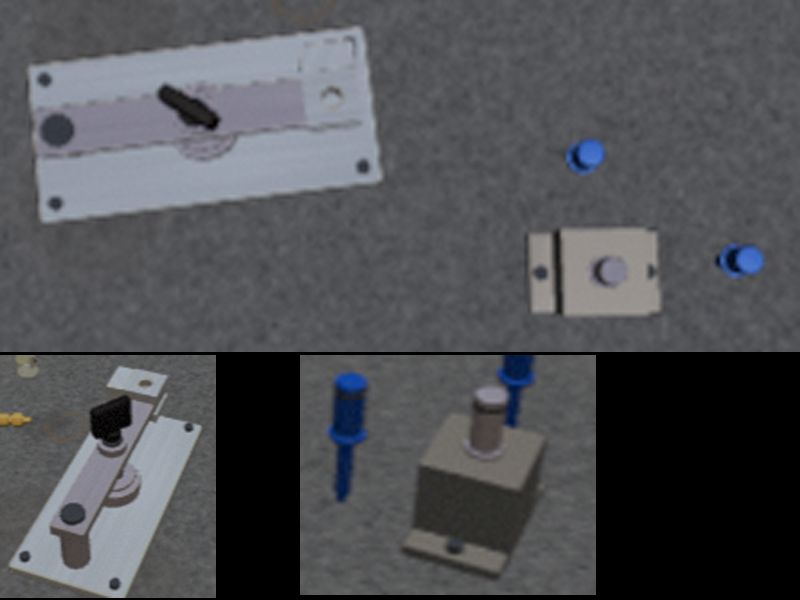

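The crop confirms it: the steel pin stands in the grey block at top (363.2,279.7) / side (371.6,186.1), and both blue ones stand free. The fork hole is at top (275.8,225.3) / side (281.7,225.6). The fork's back faces world +x.

```bash
cat > h.py <<'E'
import numpy as np,cv2
from bench import ctrl
from scipy.optimize import least_squares
from scipy.spatial.transform import Rotation as Ro
def ray(c,p):
    d=np.array([(p[0]-c["cx"])/c["fx"],(p[1]-c["cy"])/c["fy"],1.]);R=np.array(c["R"]);return -R.T@np.array(c["t"]),R.T@d
def onz(c,p,z):
    o,d=ray(c,p);return o+d*(z-o[2])/d[2]
def proj(c,X):
    q=np.atleast_2d(X)@np.array(c["R"]).T+np.array(c["t"]);return q[:,:2]/q[:,2:]*c["fx"]+[c["cx"],c["cy"]]
def tri(cs,ps):
    A=[];b=[]
    for c,p in zip(cs,ps):
        o,d=ray(c,p);d/=np.linalg.norm(d);P=np.eye(3)-np.outer(d,d);A.append(P);b.append(P@o)
    return np.linalg.lstsq(np.vstack(A),np.hstack(b),rcond=None)[0]
E
python3 - <<'E'
from h import *
T=ctrl.get_image("top");S=ctrl.get_image("side");r=lambda *a:print(a[0],np.round(a[1],4))
tc=lambda x,y:(172+x/3.2-.35,195+y/3.2-.35)
hT,hS=tc(332,97),(200+147/1.8,210+28/1.8)
r("hole tri",tri([T,S],[hT,hS]));r("top",onz(T,hT,.076));r("side",onz(S,hS,.076))
pT,pS=tc(612,271),(371.4,186)
r("pin tri",tri([T,S],[pT,pS]));r("top",onz(T,pT,.089));r("side",onz(S,pS,.089))
sc=lambda x,y:(200+x/1.8-.25,210+(y-355)/1.8-.25)
# press fit
X=[[-55,118,12],[55,118,12],[55,-118,12],[-55,-118,12],[0,-90,76]]
ob=[(T,0,tc(42,221)),(T,1,tc(28,66)),(T,2,tc(362,28)),(T,3,tc(382,181)),(T,4,hT),(S,4,hS),(S,0,sc(125,597)),(S,1,sc(11,567)),(S,3,sc(201,427))]
X=np.array(X)/1e3
def W(p,X):
    return np.atleast_2d(X)@Ro.from_euler("z",p[2]).as_matrix().T+[p[0],p[1],0]
f=lambda p:np.hstack([proj(c,W(p,X[i]))[0]-q for c,i,q in ob])
o=least_squares(f,[.5,.1,0],loss="soft_l1");print("press",o.x.round(4),o.fun.reshape(-1,2).round(1).tolist() )
r("hole",W(o.x,X[4]));r("screw",W(o.x,[0,0,.1195]))
e=[onz(T,tc(*q),.1195) for q in((163,91),(214,124))];r("bar",np.array(e));d=e[1]-e[0];print("yaw",np.arctan2(d[1],d[0]),"len",np.linalg.norm(d),"mid",(e[0]+e[1])/2)
for q in((528,234),(660,229),(658,316),(530,316)):r("blkfoot",onz(T,tc(*q),.01))
for q in((560,229),(658,229),(657,315),(562,316)):r("blktop",onz(T,tc(*q),.052))
for q in((586,156),(742,260)):r("blue",onz(T,tc(*q),.083))
E
```

```text
hole tri [ 0.5643 -0.0943  0.0732]
top [ 0.5647 -0.094   0.076 ]
side [ 0.562  -0.0913  0.076 ]
pin tri [ 0.4531 -0.2726  0.087 ]
top [ 0.4533 -0.2722  0.089 ]
side [ 0.4521 -0.2696  0.089 ]
press [ 0.553  -0.0045  0.1296] [[-0.6, 1.3], [-0.7, 0.3], [0.3, -0.6], [0.3, 0.4], [-0.1, 0.0], [-0.7, -1.2], [0.1, 1.3], [-1.3, -1.7], [1.5, -2.0]]
hole [[ 0.5646 -0.0937  0.076 ]]
screw [[ 0.553  -0.0045  0.1195]]
bar [[ 0.5624  0.0101  0.1195]
 [ 0.5421 -0.0219  0.1195]]
yaw -2.1377300557115904 len 0.03795081560367522 mid [ 0.55224578 -0.00586164  0.1195    ]
blkfoot [ 0.4788 -0.2285  0.01  ]
blkfoot [ 0.4826 -0.3196  0.01  ]
blkfoot [ 0.4236 -0.3167  0.01  ]
blkfoot [ 0.4233 -0.2292  0.01  ]
blktop [ 0.4808 -0.2448  0.052 ]
blktop [ 0.4811 -0.3096  0.052 ]
blktop [ 0.4252 -0.3075  0.052 ]
blktop [ 0.4244 -0.2452  0.052 ]
blue [ 0.5265 -0.2579  0.083 ]
blue [ 0.4606 -0.3565  0.083 ]
```

```bash
cat >> h.py <<'E'
def go(x,y,z=None,psi=None):
    "tool-frame units to bring grasp point to world x,y,z(grasp) and closing-line angle psi"
    s=ctrl.get_state();R=Ro.from_rotvec(s["tool_rot"]).as_matrix();p=np.array(s["position"])
    g=p+R[:,2]*.164;cur=np.arctan2(R[1,1],R[0,1])
    t=np.array([x,y,g[2] if z is None else z]);d=R.T@(t-g)/.2
    w=0 if psi is None else -((psi-cur+np.pi)%(2*np.pi)-np.pi)/np.pi
    print("t",round(s["time"],2),"grasp",g.round(4),"psi",round(cur,3),"tilt",np.degrees(np.arccos(-R[2,2])).round(2),"shift",d.round(4),"yaw",round(w,4),"F",np.round(s["ft_force"],1),"w",round(s["grip_width"],3),round(s["grip_force"],1),"q",np.round(s["joint_positions"],2))
E
python3 -m jog '{"translation":[[-0.97,-0.93,0],[-0.97,-0.93,0],[-0.97,-0.93,0],[-0.97,-0.93,0],[-0.97,-0.93,0],[-0.97,-0.93,0],[-0.97,-0.93,0]],"yaw":[0.36,0.36,0.36,0.36,0.36,0.36,0.36],"jaw":[0.4,0.4,0.4,0.4,0.4,0.4,0.4]}'
python3 -c "
from h import *
go(.5,.15,psi=0);go(.453,-.272,.18,0)"
```

```text
time: 1.88
position: [0.3701, 0.3404, 0.405]
tool_rot: [-2.21, -2.233, -0.001]
ft_force: [0.5, 0.7, 0.1]
grip_width: 0.604
grip_force: 0.0
t 1.88 grasp [0.3702 0.3405 0.241 ] psi 0.01 tilt 0.04 shift [-9.589e-01  6.394e-01 -4.000e-04] yaw 0.0033 F [0.5 0.7 0.1] w 0.604 0.0 q [-0.93  0.01  0.14  1.81 -0.    1.32 -0.79]
t 1.88 grasp [0.3702 0.3405 0.241 ] psi 0.01 tilt 0.04 shift [-3.0665  0.3827  0.3034] yaw 0.0033 F [0.5 0.7 0.1] w 0.604 0.0 q [-0.93  0.01  0.14  1.81 -0.    1.32 -0.79]
```

```bash
r='{"translation":'
python3 -m jog '{"translation":[[-1,0.55,0],[-1,0.55,0],[-1,0.55,0],[-1,0.55,0]],"yaw":[0,0,0,0],"jaw":[0.4,0.4,0.4,0.4]}' | head -2
python3 -m jog '{"translation":[[-1,0,0],[-1,0,0],[-1,0,0],[-1,0,0]],"yaw":[0,0,0,0],"jaw":[0.4,0.4,0.4,0.4]}' | head -2
python3 -c "
from h import *
go(.453,-.272,.18,0)"
```

```text
time: 2.38
position: [0.4829, 0.139, 0.405]
time: 2.88
position: [0.4833, -0.0629, 0.4052]
t 2.88 grasp [ 0.4834 -0.063   0.2412] psi 0.006 tilt 0.07 shift [-1.0438 -0.1581  0.3066] yaw 0.0018 F [-0.3  1.2  0.5] w 0.6 0.0 q [-0.52 -0.05  0.58  1.86  0.03  1.32  0.06]
```

```bash

python3 -m jog '{"translation":[[-1,-0.158,0.3],[-1,-0.158,0.3],[-1,-0.158,0.3],[-1,-0.158,0.3],[-1,-0.158,0.3],[-1,-0.158,0.3]],"yaw":[0,0,0,0,0,0],"jaw":[0.4,0.4,0.4,0.4,0.4,0.4]}' | head -2
python3 - <<'E'
from h import *
go(.453,-.272,.078,0)
T=ctrl.get_image("top");S=ctrl.get_image("side")
a=cv2.resize(T["pixels"][225:325,300:430],None,fx=4,fy=4,interpolation=2);b=cv2.resize(S["pixels"][140:240,320:420],None,fx=4,fy=4,interpolation=2)
a=a[:,:400] if 0 else cv2.resize(a,(400,308));b=cv2.resize(b,(400,400))
o=np.zeros((400,800,3),np.uint8);o[:308,:400]=a;o[:,400:]=b;cv2.imwrite("pics/c2.png",o)
E
```

```text
time: 3.62
position: [0.455, -0.2567, 0.3448]
t 3.62 grasp [ 0.455  -0.2566  0.1808] psi 0.013 tilt 0.05 shift [-0.0775 -0.0113  0.5141] yaw 0.0042 F [-0.6 -0.4  0. ] w 0.6 0.0 q [-0.29  0.1   0.81  1.87 -0.08  1.2   0.55]
```

View pics/c2.png

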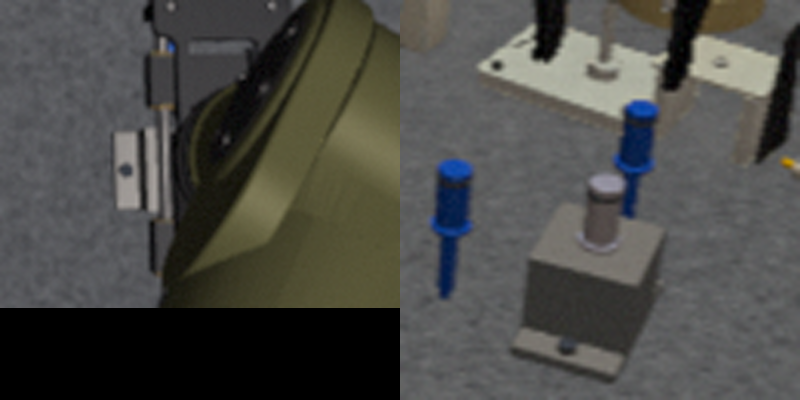

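The picture shows both fingers above the block and the steel pin at crop (605,185), clear. Descending.

```bash

python3 -m jog '{"translation":[[-0.077,-0.01,0.05],[-0.077,-0.01,0.25],[-0.077,-0.01,0.42],[-0.077,-0.01,0.522],[-0.077,-0.01,0.522],[-0.077,-0.01,0.522]],"yaw":[0.004,0.004,0.004,0.004,0.004,0.004],"jaw":[0.4,0.4,0.4,0.4,0.4,0.4]}' 
python3 - <<'E'
from h import *
go(.453,-.272,.076,0)
S=ctrl.get_image("side")
b=cv2.resize(S["pixels"][140:240,320:420],(600,600),interpolation=2);cv2.imwrite("pics/c3.png",b)
E
```

```text
time: 4.47
position: [0.4523, -0.2747, 0.241]
tool_rot: [2.225, 2.216, 0.0]
ft_force: [-0.5, -0.2, -0.3]
grip_width: 0.6
grip_force: 0.0
t 4.47 grasp [ 0.4524 -0.2748  0.077 ] psi -0.004 tilt 0.07 shift [0.014  0.0029 0.005 ] yaw -0.0012 F [-0.5 -0.2 -0.3] w 0.6 0.0 q [-0.21  0.27  0.8   1.96 -0.23  1.    0.69]
```

View pics/c3.png

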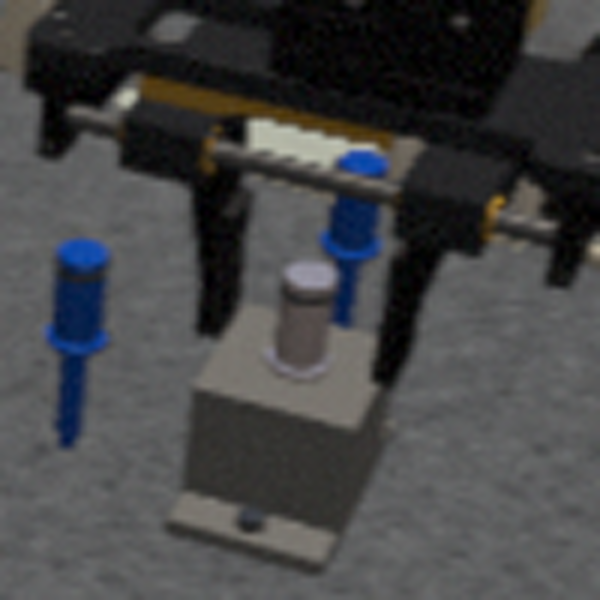

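The pin at crop (302,320) stands midway between the finger tips at (210,330) and (390,380). Closing.

```bash

python3 -m jog '{"translation":[[0,0,0],[0,0,0],[0,0,0],[0,0,0],[0,0,0],[0,0,0]],"yaw":[0,0,0,0,0,0],"jaw":[1,1,1,1,1,1]}' 30
python3 -c "
from h import *
go(.453,-.272,.076,0)"
```

```text
time: 5.28
position: [0.4521, -0.2741, 0.2404]
tool_rot: [2.225, 2.218, 0.0]
ft_force: [0.6, 0.5, 1.0]
grip_width: 0.198
grip_force: 30.0
t 5.28 grasp [ 0.4521 -0.2741  0.0764] psi -0.003 tilt 0.01 shift [0.0103 0.0043 0.0021] yaw -0.0011 F [0.6 0.5 1. ] w 0.198 30.0 q [-0.21  0.27  0.8   1.96 -0.23  1.    0.69]
```

```bash

python3 -m jog '{"translation":[[0,0,-0.1],[0,0,-0.3],[0,0,-0.55],[0,0,-0.55],[0,0,-0.55]],"yaw":[0,0,0,0,0],"jaw":[1,1,1,1,1]}' 
python3 -c "
from h import *
go(.5645,-.0938,None,0)"
```

```text
time: 5.9
position: [0.4517, -0.2738, 0.3497]
tool_rot: [-2.224, -2.217, -0.0]
ft_force: [-0.0, 0.3, -2.0]
grip_width: 0.196
grip_force: 30.0
t 5.9 grasp [ 0.4517 -0.2737  0.1857] psi -0.003 tilt 0.06 shift [9.013e-01 5.612e-01 4.000e-04] yaw -0.0011 F [-0.   0.3 -2. ] w 0.196 30.0 q [-0.28  0.12  0.84  1.85 -0.09  1.22  0.58]
```

```bash

python3 -m jog '{"translation":[[0.25,0.15,0],[0.5,0.3,0],[0.75,0.45,0],[0.9,0.56,0],[0.9,0.56,0],[0.9,0.56,0],[0.9,0.56,0]],"yaw":[0,0,0,0,0,0,0],"jaw":[1,1,1,1,1,1,1]}' >/dev/null
python3 - <<'E'
from h import *
go(.5645,-.0938,None,0)
S=ctrl.get_image("side");T=ctrl.get_image("top")
b=cv2.resize(S["pixels"][150:250,230:330],(600,600),interpolation=2)
cv2.imwrite("pics/c4.png",b)
for l in("pin_grip",):
  for d in ctrl.silhouettes(l,S)[:4]:
    ys,xs=np.nonzero(d["region"]);print(d["p"],d["at"],xs.min(),xs.max(),ys.min(),ys.max())
for z in(.09,.118,.14,.17): print(z,proj(S,[.5645,-.0938,z]).round(1),"hole",proj(S,[.5645,-.0938,.076]).round(1))
E
```

```text
t 6.78 grasp [ 0.5636 -0.0962  0.1858] psi -0.006 tilt 0.07 shift [ 0.0119  0.0044 -0.    ] yaw -0.002 F [ 0.1  0.4 -0.6] w 0.197 30.0 q [-0.48  0.22  0.7   1.74 -0.15  1.23  0.24]
0.84 [280.6, 184.0] 276 285 165 206
0.64 [332.8, 193.9] 328 338 180 214
0.64 [378.0, 178.6] 374 384 166 194
0.09 [[281.  218.3]] hole [[281.1 224.4]]
0.118 [[281.  205.8]] hole [[281.1 224.4]]
0.14 [[281.  195.6]] hole [[281.1 224.4]]
0.17 [[280.9 181. ]] hole [[281.1 224.4]]
```

View pics/c4.png

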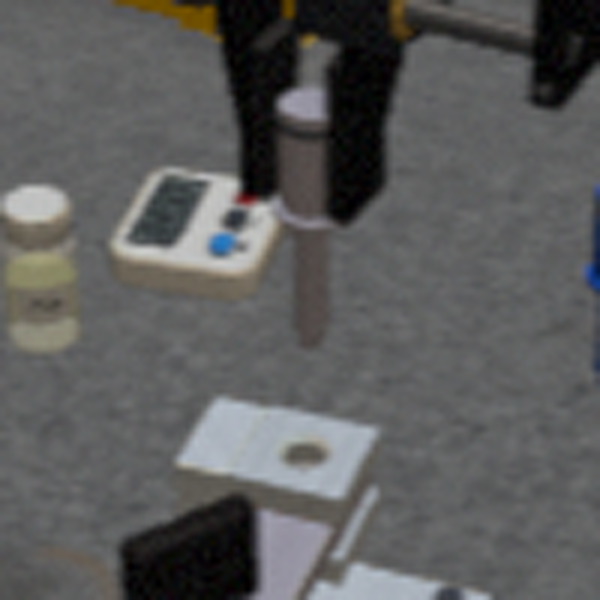

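The pin hangs straight, with its foot at crop (311,340), above the hole at crop (306,453). I'll bring the foot just above the rim and look again.

```bash

python3 -m jog '{"translation":[[0,0.002,0.06],[0,0.002,0.12],[0,0.002,0.15],[0,0.002,0.15],[0,0.002,0.15],[0,0.002,0.15]],"yaw":[0,0,0,0,0,0],"jaw":[1,1,1,1,1,1]}' |tail -3
python3 - <<'E'
from h import *
go(.5645,-.0958,None,0)
S=ctrl.get_image("side")
b=cv2.resize(S["pixels"][175:240,250:315],(600,600),interpolation=2)
cv2.imwrite("pics/c5.png",b)
d=ctrl.silhouettes("pin_grip",S)[0];m=d["region"]
for y in np.nonzero(m.any(1))[0]: xs=np.nonzero(m[y])[0];print(y,xs.min(),xs.max(),end="; ")
g=S["pixels"].mean(2).astype(int);print();print(g[210:232,272:291])
s=ctrl.get_state();z=s["position"][2]-.164-.0244-.046
x,y=s["position"][:2]
print("foot z",z,proj(S,[[x,y,z],[x,y,z+.01],[x,y,z+.046],[x,y,.076]]).round(1).tolist())
E
```

```text
ft_force: [0.6, -0.7, -1.1]
grip_width: 0.194
grip_force: 30.0
t 7.67 grasp [ 0.5654 -0.0945  0.1568] psi -0.003 tilt 0.05 shift [-0.0065 -0.0044 -0.    ] yaw -0.0011 F [ 0.6 -0.7 -1.1] w 0.194 30.0 q [-0.48  0.25  0.69  1.78 -0.17  1.18  0.26]
165 379 381; 166 377 383; 167 377 383; 168 376 384; 169 376 384; 170 376 383; 171 376 383; 172 376 383; 173 376 383; 174 375 383; 175 375 383; 176 375 383; 177 375 383; 178 374 383; 179 374 383; 180 374 383; 181 375 382; 182 375 382; 183 375 381; 184 376 381; 185 376 380; 186 376 379; 187 376 379; 188 375 379; 189 375 379; 190 375 379; 191 376 378; 192 376 378; 
[[104 104 105 106 100  87  74  75  76  79  81  88 102  97  94  90  92  90
   95]
 [104 101 101 103  98  89  75  77  75  77  78  91 104 100  92  94  95  94
   98]
 [100  95  98  97  92  87  74  73  75  75  78  88 100  96  97  98  98 100
  107]
 [ 90  92  96  95  94  84  72  73  74  78  76  87  95  91  91  91  92 100
  102]
 [ 93  90  93  97 100  88  73  76  77  77  78  92  96  93  91  95  98 100
   96]
 [ 98 100 100 100  98  86  73  75  78  76  77  87  95  94  97 101 103 106
  102]
 [10
[... 684 characters left out ...]
5 108 133 157 169 175 174 174 177
  176]
 [177 173 173 176 164 131  92  85  86  88  84  98 132 165 176 172 175 177
  164]
 [175 174 175 175 159 120  93  90  92  91  89  98 136 171 172 174 175 170
  135]
 [174 173 176 178 175 155 130 125 132 132 132 151 170 176 173 175 176 154
  111]
 [175 178 179 178 176 173 174 169 155 166 179 178 178 174 173 179 172 135
   95]
 [169 176 176 178 177 176 180 179 176 178 182 181 177 172 175 178 152 111
   87]
 [105 119 136 161 172 176 178 176 179 180 181 179 172 175 180 168 137  93
   84]
 [ 87  92  92  97 105 116 136 155 167 178 178 175 177 179 178 158 108  85
   85]]
foot z 0.08630179083443117 [[280.9, 219.6], [280.9, 215.2], [280.8, 198.9], [280.9, 224.1]]
```

View pics/c5.png

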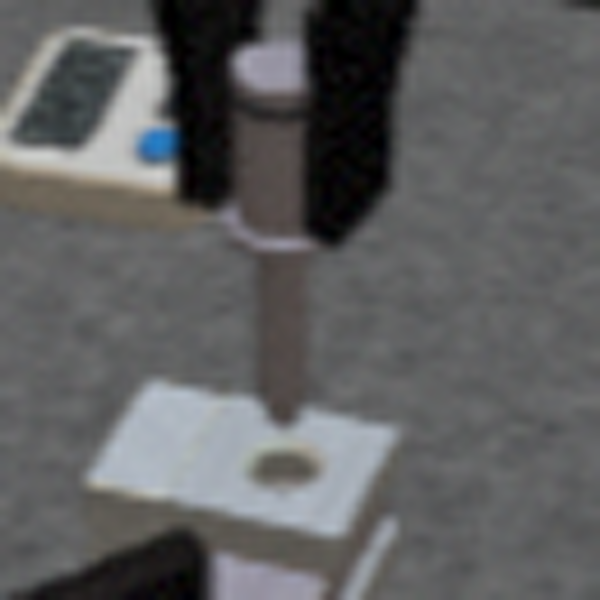

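Foot at crop (285,425), hole centre at (285,467). The columns agree, and the row offset of about one pixel is within the capture range of the chamfer and taper. I'll enter gently.

```bash

python3 -m jog '{"translation":[[0.007,-0.003,0],[0.007,-0.003,0.03],[0.007,-0.003,0.05],[0.007,-0.003,0.07],[0.007,-0.003,0.07],[0.007,-0.003,0.07]],"yaw":[0,0,0,0,0,0],"jaw":[1,1,1,1,1,1]}' 
python3 -c "
from h import *
go(.5645,-.0938,.1,0)"
```

```text
time: 8.52
position: [0.5645, -0.0931, 0.3064]
tool_rot: [2.225, 2.217, 0.0]
ft_force: [-0.1, 0.2, -1.0]
grip_width: 0.203
grip_force: 30.0
t 8.53 grasp [ 0.5645 -0.0931  0.1424] psi -0.004 tilt 0.01 shift [-3.30e-03 -1.00e-04  2.12e-01] yaw -0.0011 F [-0.1  0.2 -1. ] w 0.203 30.0 q [-0.47  0.26  0.68  1.79 -0.18  1.15  0.26]
```

```bash

python3 -m jog '{"translation":[[0,0,0.02],[0,0,0.04],[0,0,0.06],[0,0,0.06]],"yaw":[0,0,0,0],"jaw":[1,1,1,1]}' 
python3 -c "
from h import *
go(.5645,-.0938,.1,0)"
```

```text
time: 9.02
position: [0.5643, -0.093, 0.2939]
tool_rot: [-2.225, -2.217, 0.001]
ft_force: [0.4, -1.1, -0.5]
grip_width: 0.195
grip_force: 30.0
t 9.03 grasp [ 0.5641 -0.093   0.1299] psi -0.004 tilt 0.05 shift [-0.0038  0.0019  0.1493] yaw -0.0011 F [ 0.4 -1.1 -0.5] w 0.195 30.0 q [-0.47  0.28  0.68  1.81 -0.19  1.13  0.27]
```

```bash

python3 -m jog '{"translation":[[0,0,0.03],[0,0,0.06],[0,0,0.09],[0,0,0.12],[0,0,0.135],[0,0,0.135]],"yaw":[0,0,0,0,0,0],"jaw":[1,1,1,1,1,1]}' 
python3 -c "
from h import *
go(.5645,-.0938,.1004,0)"
```

```text
time: 9.78
position: [0.5644, -0.0931, 0.2671]
tool_rot: [-2.225, -2.217, 0.001]
ft_force: [0.9, -0.2, -1.2]
grip_width: 0.196
grip_force: 30.0
t 9.78 grasp [ 0.5643 -0.0931  0.1031] psi -0.004 tilt 0.02 shift [-0.0035  0.0009  0.0134] yaw -0.0012 F [ 0.9 -0.2 -1.2] w 0.196 30.0 q [-0.46  0.31  0.67  1.83 -0.22  1.08  0.29]
```

```bash

python3 -m jog '{"translation":[[0,0,0.01],[0,0,0.018],[0,0,0.02],[0,0,0.02]],"yaw":[0,0,0,0],"jaw":[1,1,1,1]}' 
python3 -m jog '{"translation":[[0,0,-0.004],[0,0,-0.006],[0,0,-0.006],[0,0,-0.006],[0,0,-0.006]],"yaw":[0,0,0,0,0],"jaw":[0.5,0.5,0.5,0.5,0.5]}' 
python3 -c "
from h import *
go(.5645,-.0938,.1004,0)"
```

```text
time: 10.28
position: [0.5646, -0.0932, 0.2644]
tool_rot: [-2.225, -2.217, -0.001]
ft_force: [-2.2, 0.4, 6.1]
grip_width: 0.192
grip_force: 30.0
time: 10.9
position: [0.5645, -0.0931, 0.2645]
tool_rot: [-2.225, -2.217, -0.0]
ft_force: [-0.2, 0.2, 0.4]
grip_width: 0.495
grip_force: 0.0
t 10.9 grasp [ 0.5645 -0.0931  0.1005] psi -0.004 tilt 0.0 shift [-0.0037  0.0001  0.0005] yaw -0.0011 F [-0.2  0.2  0.4] w 0.495 0.0 q [-0.46  0.31  0.67  1.83 -0.22  1.07  0.29]
```

```bash

python3 -m jog '{"translation":[[0,0,-0.1],[0,0,-0.4],[0,0,-0.4],[0.44,-0.057,-0.4],[0.44,-0.057,-0.4],[0.44,-0.057,-0.4],[0.44,-0.057,-0.4],[0.44,-0.057,-0.4]],"yaw":[0,0,0,0.06,0.12,0.18,0.18,0.18],"jaw":[0.5,0.5,0.5,0.5,0.5,0.5,0.5,0.5]}' 
python3 - <<'E'
from h import *
go(.553,-.0042,.106,-.567)
S=ctrl.get_image("side")
b=cv2.resize(S["pixels"][170:270,220:320],(600,600),interpolation=2)
cv2.imwrite("pics/c6.png",b)
E
```

```text
time: 11.9
position: [0.5534, -0.0057, 0.3448]
tool_rot: [2.754, 1.51, 0.0]
ft_force: [-0.5, 0.1, -0.2]
grip_width: 0.501
grip_force: 0.0
t 11.9 grasp [ 0.5534 -0.0057  0.1808] psi -0.568 tilt 0.02 shift [ 0.0053 -0.0061  0.3742] yaw -0.0002 F [-0.5  0.1 -0.2] w 0.501 0.0 q [-0.68  0.18  0.71  1.8  -0.12  1.21 -0.5 ]
```

View pics/c6.png

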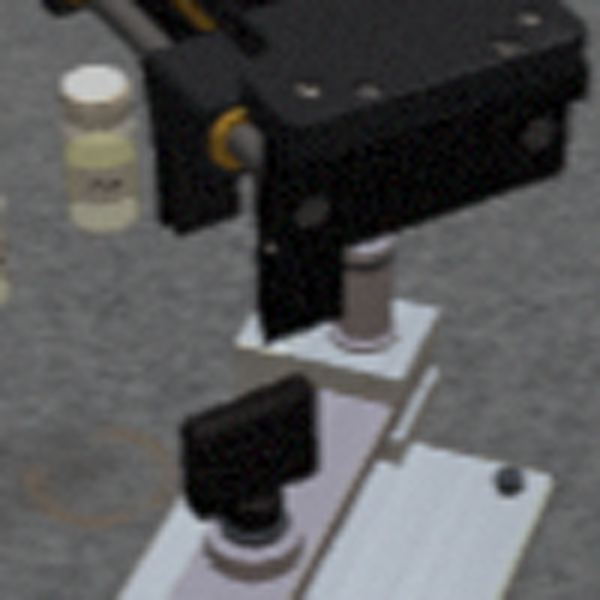

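The pin is home, its collar lying on the fork's top at crop (365,340). The wing head's top runs from crop (188,420) to (310,380). I check its yaw, then descend.

```bash
python3 - <<'E'
from h import *
S=ctrl.get_image("side")
f=lambda x,y:onz(S,(220+x/6-.4,170+y/6-.4),.1195)
a,b=f(188,422),f(308,378);d=b-a;print(a,b,np.arctan2(d[1],d[0]),np.linalg.norm(d))
E
python3 -m jog '{"translation":[[0.005,-0.006,0.1],[0.005,-0.006,0.2],[0.005,-0.006,0.3],[0.005,-0.006,0.37],[0.005,-0.006,0.37],[0.005,-0.006,0.37]],"yaw":[0,0,0,0,0,0],"jaw":[0.5,0.5,0.5,0.5,0.5,0.5]}' 
python3 - <<'E'
from h import *
go(.553,-.0042,.106,-.567)
E
```

```text
[0.56452264 0.01159989 0.1195    ] [ 0.54468647 -0.01891883  0.1195    ] -2.1471488269961045 0.03639870399287859
time: 12.75
position: [0.5533, -0.0037, 0.2712]
tool_rot: [2.755, 1.508, 0.002]
ft_force: [-0.4, -0.2, 0.6]
grip_width: 0.5
grip_force: 0.0
t 12.75 grasp [ 0.5535 -0.0037  0.1072] psi -0.569 tilt 0.06 shift [-0.0033 -0.0007  0.0062] yaw -0.0006 F [-0.4 -0.2  0.6] w 0.5 0.0 q [-0.65  0.26  0.69  1.87 -0.19  1.07 -0.45]
```

```bash

python3 -m jog '{"translation":[[0,0,0],[0,0,0],[0,0,0],[0,0,0],[0,0,0]],"yaw":[0,0,0,0,0],"jaw":[1,1,1,1,1]}' 20
python3 -m jog '{"translation":[[0,0,0],[0,0,0],[0,0,0],[0,0,0]],"yaw":[0.05,0.1,0.14,0.14],"jaw":[1,1,1,1]}' 
python3 - <<'E'
from h import *
go(.553,-.0042,.106,-.567); print(ctrl.get_state()["torque"])
E
```

```text
time: 13.38
position: [0.5532, -0.0037, 0.2714]
tool_rot: [2.755, 1.509, 0.001]
ft_force: [-0.9, -0.1, 5.8]
grip_width: 0.123
grip_force: 25.8
time: 13.88
position: [0.5531, -0.0035, 0.2715]
tool_rot: [-3.018, -0.87, -0.001]
ft_force: [-1.8, 0.1, 5.9]
grip_width: 0.124
grip_force: 25.5
t 13.88 grasp [ 0.5532 -0.0034  0.1075] psi -1.01 tilt 0.04 shift [-0.0031  0.0026  0.0073] yaw -0.1409 F [-1.8  0.1  5.9] w 0.124 25.5 q [-0.71  0.27  0.76  1.88 -0.22  1.08 -0.87]
[-0.088949    0.5342723  -0.01441739]
```

```bash

python3 -m jog '{"translation":[[0,0,0],[0,0,0],[0,0,0],[0,0,0]],"yaw":[0.05,0.1,0.1,0.1],"jaw":[1,1,1,1]}' >/dev/null
python3 - <<'E'
from h import *
go(.553,-.0042,.106,-.567); print(ctrl.get_state()["torque"])
E
python3 -m jog '{"translation":[[0,0,0],[0,0,0],[0,0,0],[0,0,0]],"yaw":[0.03,0.06,0.06,0.06],"jaw":[1,1,1,1]}' >/dev/null
python3 - <<'E'
from h import *
go(.553,-.0042,.106,-.567); print(ctrl.get_state()["torque"])
E
```

```text
t 14.38 grasp [ 0.5532 -0.0033  0.1074] psi -1.323 tilt 0.05 shift [-0.0019  0.0042  0.0072] yaw -0.2406 F [-2.2  0.8  5.6] w 0.129 26.0 q [-0.75  0.29  0.82  1.88 -0.24  1.08 -1.16]
[-0.00353354  0.55442331 -0.06384187]
t 14.88 grasp [ 0.5529 -0.0032  0.1074] psi -1.509 tilt 0.03 shift [-0.      0.005   0.0072] yaw -0.3 F [-2.1  0.7  7.3] w 0.126 27.9 q [-0.78  0.29  0.85  1.88 -0.25  1.08 -1.34]
[0.03933017 0.80281078 0.52997569]
```

```bash

python3 -m jog '{"translation":[[0,0,0],[0,0,0],[0,0,0],[0,0,0]],"yaw":[0.01,0.02,0.02,0.02],"jaw":[1,1,1,1]}' >/dev/null
python3 - <<'E'
from h import *
go(.553,-.0042,.106,-.567); print(ctrl.get_state()["torque"])
S=ctrl.get_image("side")
b=cv2.resize(S["pixels"][190:270,220:300],(600,600),interpolation=2)
cv2.imwrite("pics/c7.png",b)
E
```

```text
t 15.38 grasp [ 0.5527 -0.0032  0.1075] psi -1.572 tilt 0.05 shift [0.0013 0.0049 0.0074] yaw -0.3199 F [-4.2  0.5  8.3] w 0.143 28.6 q [-0.79  0.3   0.86  1.88 -0.25  1.08 -1.4 ]
[-0.03989824  1.00457207  0.69090818]
```

View pics/c7.png

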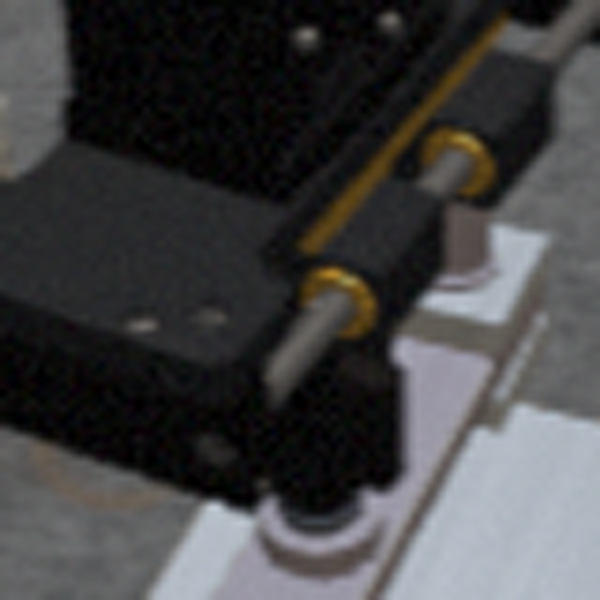

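The gripper is on the head and the pin is still home at crop (465,270). A stall torque of 0.7 N m shows the screw is seated at about ψ = -1.47. I back it off to ψ ≈ 0.11.

```bash

python3 -m jog '{"translation":[[0,0,0],[0,0,0],[0,0,0],[0,0,0],[0,0,0],[0,0,0],[0,0,0],[0,0,0]],"yaw":[-0.05,-0.1,-0.15,-0.2,-0.25,-0.3,-0.3,-0.3],"jaw":[1,1,1,1,1,1,1,1]}' >/dev/null
python3 - <<'E'
from h import *
go(.553,-.0042,.106,.11); print(ctrl.get_state()["torque"])
E
```

```text
t 16.43 grasp [ 0.5531 -0.0034  0.1075] psi -0.632 tilt 0.05 shift [-0.0035  0.0021  0.0075] yaw -0.2361 F [-1.8  0.5  6. ] w 0.128 25.1 q [-0.65  0.26  0.7   1.87 -0.19  1.07 -0.51]
[-0.0512227   0.64534012  0.05346702]
```

```bash

python3 -m jog '{"translation":[[0,0,0],[0,0,0],[0,0,0],[0,0,0],[0,0,0],[0,0,0],[0,0,0],[0,0,0]],"yaw":[-0.05,-0.1,-0.15,-0.2,-0.236,-0.236,-0.236,-0.236],"jaw":[1,1,1,1,1,1,1,1]}' >/dev/null
python3 - <<'E'
from h import *
go(.553,-.0042,.106,.11); print(ctrl.get_state()["torque"])
S=ctrl.get_image("side")
b=cv2.resize(S["pixels"][180:270,220:310],(600,600),interpolation=2)
cv2.imwrite("pics/c8.png",b)
E
```

```text
t 17.43 grasp [ 0.5533 -0.0035  0.1075] psi 0.11 tilt 0.05 shift [-0.0034 -0.0016  0.0075] yaw -0.0001 F [-2.4  0.3  6. ] w 0.126 25.0 q [-0.56  0.25  0.59  1.87 -0.16  1.07  0.2 ]
[-0.03722376  0.45606804  0.06697847]
```

View pics/c8.png

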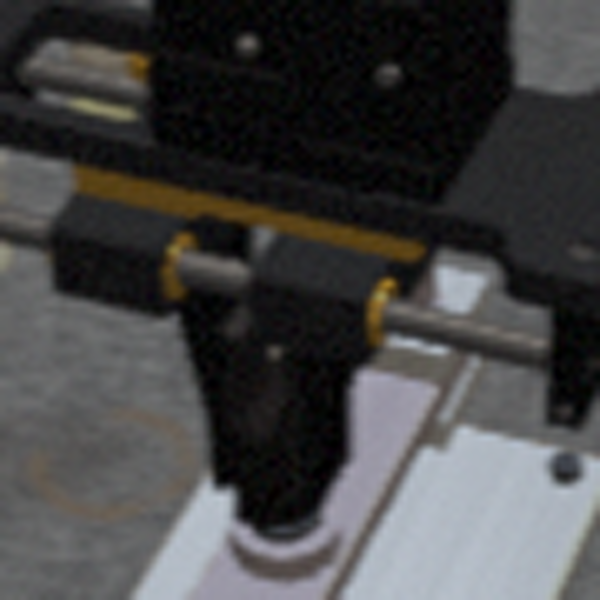

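The fingers hold the screw head at crop (280,450), a quarter turn off its seat. The press arm is still in the fork.

```bash
python3 -c "
from bench import ctrl
print(ctrl.close_job())"
```

```text
the job is handed in; nothing more can be done
None
```

I handed the job in at about 17.5 s of the 48 s, with the pin home and released and the thumbscrew seated, backed off about a quarter turn and still gripped at 25 N. The seat angle was inferred from the turning torque, accurate to roughly 0.1 rad against the 0.3 rad allowed, and no verdict came back.

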